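# Key the gate open, clear the grip sleeve, key it shut

## Task

A black plug is lodged in the chrome sleeve on the grip post. Press the teal key fully down so that the latched orange key pops up and the red gate drops open, then take the yellow-handled push rod and push the plug out through the far end into the grey tray. Lay the rod back in its cradle the way it lay and let go, and last of all press the orange key fully down to shut the gate again; never press the grey key or touch the plug with the gripper, and leave the other things on the bench alone.

Things in the scene. Friction and masses are not known exactly. Their poses are not given: they have to be found in the camera images.
- teal_key (a joint): the teal push key of the interlocked bank, travel in m: 0 is up, 0.012 is fully down. Teal and orange are interlocked: one of them is always latched down, and pushing the other down lifts it by as much; past half travel the pair snaps over by itself and stays there. Pushing takes about 2 to 5 N. Teal down drops the red gate, teal up raises it.
- orange_key (a joint): the orange key, same travel (0 up, 0.012 fully down); it is the latched (down) key at the start
- grey_key (a joint): the light grey key, same travel; a separate sprung key that comes up again when let go; up at the start, to be left alone
- teal_key_top (a point): centre of the top face of the teal key cap (cap 56 x 44 mm, 56 mm along the point's x); the point moves with the key. Up, the top is 64 mm above the bench; down, 52 mm. The dark block under it and the dark housing behind the row (beyond the blocks in the point x direction) are 42 mm high. The keys stand in a row 58 mm apart, in any order; gaps between caps are 14 mm
- orange_key_top (a point): centre of the top face of the orange key cap, same size and heights
- grey_key_top (a point): centre of the top face of the grey key cap, same size and heights
- bore_in (a point): centre of the entrance of the chrome sleeve, fixed to the bench: a level tube 80 mm long, 42 mm outside, 32 mm bore, axis 80 mm above the bench. The point's x axis points along the tube from entrance to far end, z up
- bore_out (a point): centre of the far end of the chrome sleeve, same axes. The red gate stands 5 to 9 mm beyond it between two dark guide posts 104 mm tall
- gate (a joint): travel of the red gate, in m: 0 is up and blocks the far end of the sleeve; 0.0396 is down and the bore is clear. It follows the teal key (3.3 times its travel)
- tray_floor (a point): centre of the floor of the grey open catch tray beyond the gate: 140 mm along x by 120 mm outside, 4 mm walls, 36 mm high, floor 4 mm above the bench; axes as bore_in
- slug: the lodged plug: black cylinder 25 mm in diameter, 60 mm long, origin at its centre, its x axis along its length; it starts inside the sleeve, within 6 mm of the sleeve's middle, and slides with little force
- rod_handle (a point): centre of the push rod's yellow handle with three dark rings: cylinder 34 mm in diameter, 90 mm long. The rod is 200 mm long, 0.15 kg; the point's x axis points along the rod to the tip. The handle runs from x = -45 to +45 mm about this point, then a bare aluminium shaft 14 mm in diameter to the tip at x = +155 mm
- rod_tip (a point): centre of the flat tip of the push rod, same axes
- cradle_rest (a point): where rod_handle lies when the rod is home in its cradle, 60 mm above the bench, x axis towards where the tip lies. The cradle is fixed: a wooden foot 200 x 75 mm, 10 mm thick, with two 10 mm thick V-shaped supports, one under the handle at x = -35 mm reaching 55 mm above the bench, one under the shaft at x = +105 mm reaching 71 mm above the bench
- cradle: the fixed rod cradle; origin under the middle of its foot, x axis as cradle_rest
- rod: the push rod; origin on its axis at mid-length (55 mm ahead of rod_handle), x axis to the tip
- putter: bystander: matte silver putter head 105 x 60 mm, 57 mm high at the hosel stub; origin under it
- spare_grip: bystander: teal rubber grip lying down, 205 mm long along x, 25 mm thick; origin under its middle
- sleeve: bystander: aluminium hosel sleeve standing up, 34 mm in diameter, 70 mm high; origin under it
- ferrule: bystander: black tapered ferrule standing up, 32 mm in diameter, 60 mm high; origin under it
- tape: bystander: roll of tape lying flat, 90 mm in diameter, 25 mm high; origin under it
- solvent: bystander: blue can 56 mm in diameter, 120 mm high; origin under it
Things that resemble listed ones, but are neither listed nor needed, are in the scene too. Of the things that look like the rod, the smallest one is meant. Of the things that look like the cradle, the larger one is meant.

How it is judged:
By the outcome, as a careful person would: the job done as asked, in the order asked, and still so for the second after the job is handed in, with the robot touching nothing.
It also fails if it takes over 64 s, if anything falls off the work surface, if the arm or the gripper's body presses on something with over 40 N, if the wrist force passes 120 N, or if a joint passes its speed limit or range.

## Robot

A 6-joint arm with a two-finger parallel gripper is mounted at the origin on the work surface. World frame = base frame: x ahead of the robot, y to its left, z up, the work surface at z = 0. Lengths are in mm, angles in rad, forces in N, time in s.
With the tool pointing down it reaches from about 300 to 775 mm from the base axis. Payload 14.6 kg.
Tool frame: the origin (TCP) lies midway between the tips of the shut fingers; the grasp point (between the pads) lies 19 mm behind it (pinch_z is the distance from the TCP to the grasp point, in mm); z points along the fingers, y is the direction in which the jaws open and shut (so a half turn about z gives the same grasp; the last joint's range is limited). The gripper opens to 94 mm and grips with 3 to 60 N. Pads are 16 mm wide; open, the fingers measure 119 mm over their backs; the gripper's body (75 mm by 177 mm) begins 78 mm behind the grasp point.
Start: joints at [1.174, 0.3, 1.521, -0, 1.321, -0.067], TCP at [178.117, 520.35, 205.446] pointing down, gripper open.
Joint ranges: [-3.03, 3.03], [-0.79, 2.21], [0.23, 2.52], [-1.04, 4.18], [0, 3.07], [-2.55, 2.55]. Speed limits (rad/s): [2.22, 2.22, 2.57, 3.14, 3.14, 3.14].

## Interface

Orientations are given as [roll, pitch, yaw] about the fixed x, y, z axes, in that order (R = Rz(yaw) Ry(pitch) Rx(roll)).
In Python, from cell import read_state, camera, sign_off, pinch_z gives the robot as it stands. The module is installed in compiled form; this text tells all that it offers.
- The arm moves only by the tool servo_tool, never from a script. Its argument "series" is a list of rows, each a list of 6 numbers: the shift along the tool's x, y, z in cm, then the turn, a rotation vector about the tool's x, y, z in rad. In form: [[tx, ty, tz, rx, ry, rz], ...]. A call has exactly 10 rows; each row is the pose to reach, as a shift and turn from the pose commanded when the call began, along the tool's axes at that moment; what a row does not reach only later rows make up. A row lasts 1/12 s, in which the tool goes at most 41.7 mm and 7.16 degrees, less where a joint would pass 70% of its speed; a pose out of reach is approached as far as the arm can. A call with a gripper value outside its range is refused whole. "gripper" is the finger opening in cm, from 0 to 9.4, set as the call begins (left out, the last holds). The fingers move at their own pace and stop on an object; "grip_force" is the grip in N (left out, the last holds). Time passes only in rows, so rows that repeat a pose let the fingers close, or fill a call up. It gives the time, the measured TCP pose, the force and the opening at its end, in the units of the state.
- read_state(): the state, without advancing time (a new reading comes with each control period).
- camera(name): name is "side" or "top" or "wrist"; returns a dict with "pixels" (480x640x3 uint8, red, green, blue), "fx", "fy", "cx", "cy" (pixels), "pose" (4x4, takes a point from camera to world coordinates); the wrist camera has in their place "mount" (4x4, takes a point from camera to tool coordinates, whose origin is the TCP and whose axes are the flange's). Camera axes: x right, y down, z forward; pixel columns grow to the right and rows downward; lengths in mm; the calibration is good to about 2 mm. The wrist camera is an equidistant fisheye: a pixel r from the principal point sees the ray r / f radians off the axis. A picture is of the moment at which its call begins: read the wrist's pose just before it. There is no depth.
- sign_off(): hands the job in, once; it reports no verdict.
The state is a dict: "clock": time; "joints": joint angles; "qd": joint speeds; "effort": joint torques, N m; "eef_pos": TCP position; "eef_rot": TCP orientation; "wrist_force": force on the tool from outside, world axes, zero at the start; "moment": the same for the moment, N m; "finger_gap": finger opening in mm.
Only numpy, scipy, OpenCV 4.12 (cv2) and the standard library are available. Lean on these libraries where they do the work, as an engineer would, in place of code of your own. Each camera call takes 0.05 s, during which the arm holds its last target.

## Working session

There is one attempt and no reset: what is moved stays moved. The work goes in short steps, Python scripts to look and compute and a tool call to move; the robot and the scene stay as the last step left them, time stands still between calls to the robot, and variables do not carry over. Pictures are saved under pics/ and viewed, and the job is handed in when it is done.

Besides the shell and the picture viewer there is one more tool, called after "Call:" as name(argument=value, ...) on one line, values as JSON. servo_tool: Moves the arm, as the interface text tells. Its arguments: {"type":"object","properties":{"series":{"type":"array"},"gripper":{"type":"number"},"grip_force":{"type":"number"}},"required":["series"]}

```bash
mkdir -p pics; ls; python3 - <<'E'
from cell import read_state, camera, pinch_z
import cv2,numpy as np
print(read_state(), pinch_z)
for n in ['side','top','wrist']:
    c=camera(n); cv2.imwrite(f'pics/{n}0.png',c['pixels'][:,:,::-1])
    print(n,{k:(np.round(v,4).tolist() if hasattr(v,'tolist') else v) for k,v in c.items() if k!='pixels'})
E
```

```text
pics
{'clock': 0.0, 'joints': array([ 1.17436774e+00,  3.00498417e-01,  1.52160020e+00, -1.58653537e-05,
        1.32069514e+00, -6.65937778e-02]), 'qd': array([ 4.66805100e-05,  8.80596231e-04,  1.24709133e-04,  9.70297539e-04,
       -4.43404929e-04,  5.24395111e-04]), 'effort': array([-1.30981261e-03, -5.31808913e+01, -3.52732694e+01,  7.07975356e-02,
        2.44443468e-02, -5.80396181e-05]), 'eef_pos': array([178.03646563, 520.10134109, 204.86326013]), 'eef_rot': array([-3.14039319e+00, -6.45939520e-05,  2.81176174e+00]), 'wrist_force': array([-0.2007724 , -0.34946517,  0.27619229]), 'moment': array([ 0.0277816 ,  0.06269411, -0.02197193]), 'finger_gap': 93.9765463358524} 18.8
side {'fx': 459.1019395488174, 'fy': 459.1019395488174, 'cx': 318.57483514539825, 'cy': 244.27033191388824, 'pose': [[0.974, -0.1073, 0.1995, 232.5389], [-0.2263, -0.5005, 0.8356, -970.9005], [0.0102, -0.8591, -0.5118, 631.6342], [0.0, 0.0, 0.0, 1.0]]}
top {'fx': 525.0889269040539, 'fy': 525.0889269040539, 'cx': 314.96325115007136, 'cy': 236.6155990462362, 'pose': [[-0.0175, -0.9905, 0.136, 282.3267], [-0.9998, 0.0173, -0.0028, -60.0793], [0.0005, -0.1361, -0.9907, 1414.8], [0.0, 0.0, 0.0, 1.0]]}
wrist {'fx': 371.64829954431775, 'fy': 371.64829954431775, 'cx': 316.9570113155975, 'cy': 243.5025091313838, 'mount': [[-0.0006, -0.9653, -0.261, 75.0408], [1.0, -0.0007, 0.0003, -0.4042], [-0.0005, -0.261, 0.9653, -179.4573], [0.0, 0.0, 0.0, 1.0]]}
```

View pics/side0.png

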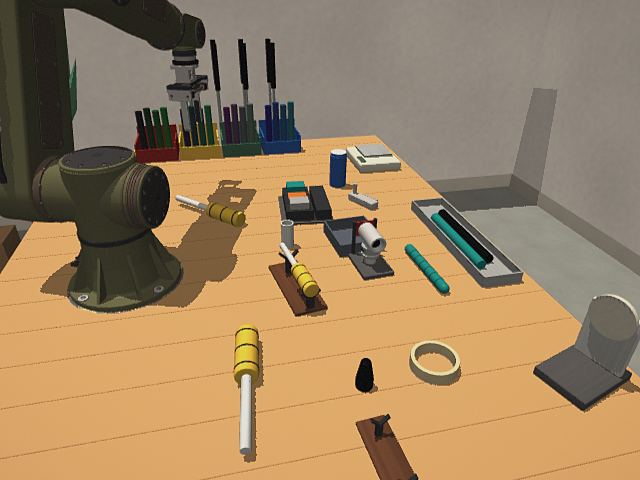

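View pics/top0.png

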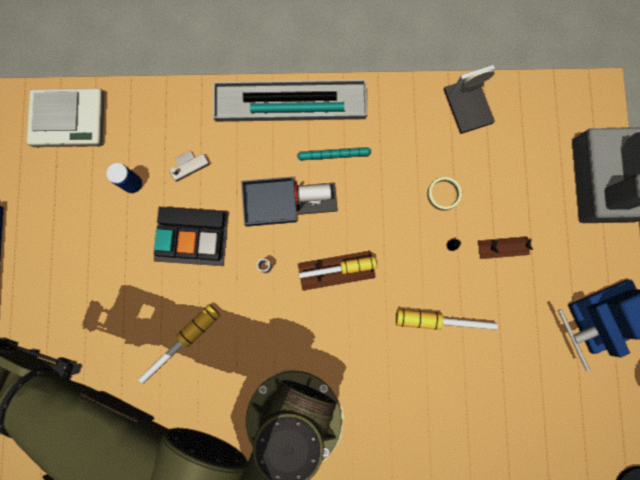

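View pics/wrist0.png

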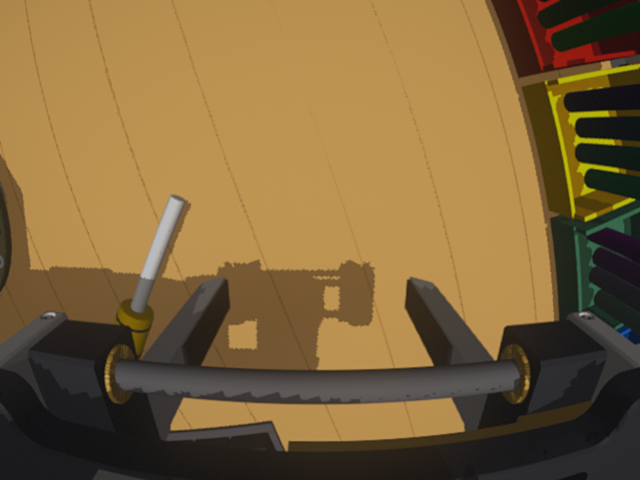

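```bash
cat > h.py <<'E'
import numpy as np, cv2
from cell import read_state, camera
from scipy.spatial.transform import Rotation as Ro
def campose(c,st=None):
    if 'pose' in c: return np.array(c['pose'])
    T=np.eye(4); T[:3,:3]=Ro.from_euler('xyz',st['eef_rot']).as_matrix(); T[:3,3]=st['eef_pos']
    return T@np.array(c['mount'])
def ray(c,u,v,P,fish=False):
    a=np.array([(u-c['cx'])/c['fx'],(v-c['cy'])/c['fy']])
    if fish:
        t=np.hypot(*a); d=np.r_[a/t*np.sin(t),np.cos(t)] if t>0 else np.array([0,0,1.])
    else: d=np.r_[a,1]
    return P[:3,3],P[:3,:3]@d
def atz(c,u,v,z,P=None,fish=False):
    P=campose(c) if P is None else P
    o,d=ray(c,u,v,P,fish); return o+d*(z-o[2])/d[2]
def proj(c,p,P=None,fish=False):
    P=campose(c) if P is None else P
    q=P[:3,:3].T@(np.asarray(p,float)-P[:3,3])
    if fish:
        r=np.hypot(q[0],q[1]); t=np.arctan2(r,q[2]); q=np.array([q[0]/r*t,q[1]/r*t,1])
    return np.array([c['fx']*q[0]/q[2]+c['cx'],c['fy']*q[1]/q[2]+c['cy']])
def crop(img,x0,y0,w,h,s,f):
    cv2.imwrite(f,cv2.resize(img[y0:y0+h,x0:x0+w,::-1],None,fx=s,fy=s,interpolation=cv2.INTER_CUBIC))
E
python3 - <<'E'
from h import *
t=camera('top');s=camera('side')
np.savez('t.npz',**t);np.savez('s.npz',**s)
crop(t['pixels'],140,160,260,150,3,'pics/tc1.png')
crop(s['pixels'],260,160,180,165,4,'pics/sc1.png')
E
```

```text
(no output)
```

View pics/tc1.png

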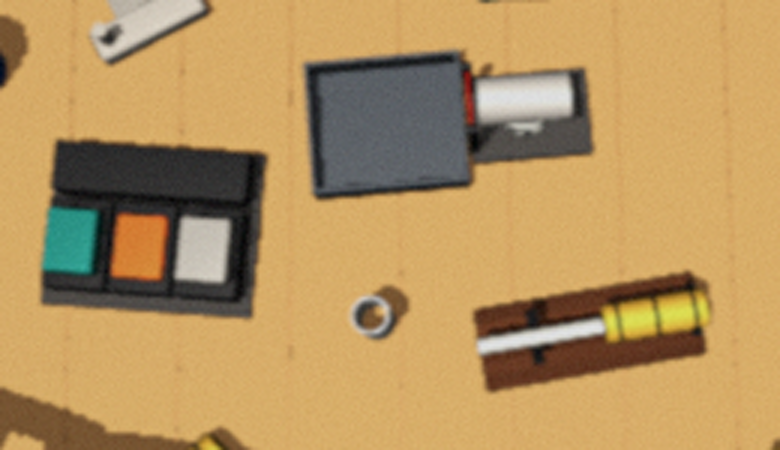

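View pics/sc1.png

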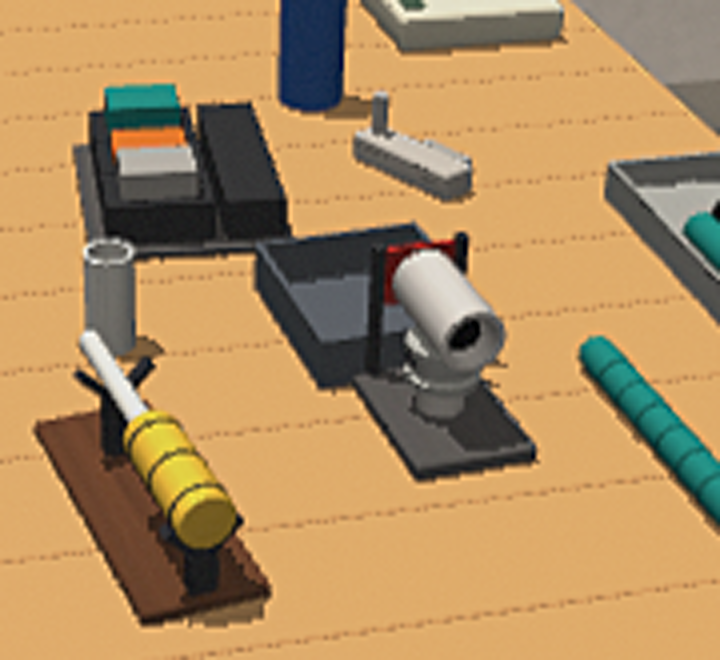

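```bash
python3 - <<'E'
from h import *
t=dict(np.load('t.npz'));s=dict(np.load('s.npz'))
f=lambda u,v,z:atz(t,140+(u+.5)/3-.5,160+(v+.5)/3-.5,z)
pts=dict(teal=(71,241,64),orange=(139,247,52),grey=(203,249,64),tip=(479,346,60),hfront=(604,325,60),hback=(708,307,60),sin=(575,96,80),sout=(476,99,80),
 tr1=(305,65,36),tr2=(462,53,36),tr3=(317,196,36),tr4=(471,184,36),base1=(585,69,5),base2=(592,152,5))
P={}
for k,v in pts.items():
    P[k]=f(*v); print(k,P[k].round(1))
ax=P['tip']-P['hback'];print('rod',np.linalg.norm(ax),np.degrees(np.arctan2(ax[1],ax[0])))
a=P['sout']-P['sin'];print('sl',np.linalg.norm(a),np.degrees(np.arctan2(a[1],a[0])))
for p in [(P['tr1']-P['tr2']),(P['tr3']-P['tr4'])]: print('tray',np.linalg.norm(p),np.degrees(np.arctan2(p[1],p[0])))
for k in P:
    q=proj(s,P[k]); print(k,((q-[260,160]+.5)*4).round())
E
```

```text
teal [465.8 329.5  64. ]
orange [461.1 273.6  52. ]
grey [456.9 215.3  64. ]
tip [369.2 -21.9  60. ]
hfront [ 385.4 -129.8   60. ]
hback [ 399.3 -219.8   60. ]
sin [ 582.7 -108.5   80. ]
sout [581.5 -22.8  80. ]
tr1 [625.2 131.3  36. ]
tr2 [633.7  -9.5  36. ]
tr3 [506.1 120.5  36. ]
tr4 [514.5 -16.1  36. ]
base1 [ 624.6 -120.9    5. ]
base2 [ 547.3 -125.5    5. ]
rod 200.20256660831333 98.66372938396934
sl 85.712362629624 90.77492887001777
tray 141.10470624289968 93.48596685496555
tray 136.83768205490088 93.51823181068991
teal [142.  96.]
orange [150. 140.]
grey [159. 159.]
tip [ 92. 341.]
hfront [152. 435.]
hback [211. 526.]
sin [476. 347.]
sout [428. 278.]
tr1 [415. 223.]
tr2 [495. 320.]
tr3 [256. 247.]
tr4 [319. 345.]
base1 [540. 456.]
base2 [420. 476.]
```

```bash
cat >> h.py <<'E'
def delta(target,yaw,st=None):
    st=st or read_state()
    R=Ro.from_euler('xyz',st['eef_rot']); G=Ro.from_euler('xyz',[np.pi,0,yaw])
    d=R.inv().apply(np.array(target)-st['eef_pos'])/10; w=(R.inv()*G).as_rotvec()
    print('delta cm',d.round(2),'rot',w.round(3)); return d,w
E
python3 - <<'E'
from h import *
delta([466,329.5,100],1.57)
E
```

```text
delta cm [-33.42  -8.72  10.52] rot [-0.     0.     1.242]
```

Call:
servo_tool(series=[[-3, -0.8, 1, 0, 0, 0.12], [-6.5, -1.7, 2.1, 0, 0, 0.24], [-10, -2.6, 3.2, 0, 0, 0.37], [-13.4, -3.5, 4.2, 0, 0, 0.49], [-17, -4.4, 5.3, 0, 0, 0.62], [-20.5, -5.3, 6.4, 0, 0, 0.74], [-24, -6.2, 7.5, 0, 0, 0.87], [-27.5, -7.1, 8.6, 0, 0, 0.99], [-31, -8, 9.7, 0, 0, 1.12], [-33.4, -8.7, 10.5, 0, 0, 1.242]], gripper=0, grip_force=20)

```text
clock: 1.08
eef_pos: [467.9, 327.8, 99.4]
eef_rot: [-3.141, 0.001, 1.564]
wrist_force: [-0.1, 0.2, 0.5]
finger_gap: 30.8
```

```bash
python3 - <<'E'
from h import *
st=read_state(); w=camera('wrist'); P=campose(w,st)
cv2.imwrite('pics/w1.png',w['pixels'][:,:,::-1])
print(st['clock'],st['eef_pos'],st['eef_rot'],st['finger_gap'],st['wrist_force'],st['qd'].round(3))
for p in [[466,329.5,64],[461,273.6,52],[457,215.3,64]]: print(proj(w,p,P,True))
t=camera('top'); crop(t['pixels'],100,150,260,150,3,'pics/tc2.png')
E
```

```text
1.0833 [467.90541064 327.83690739  99.3896014 ] [-3.14118659e+00  5.05740179e-04  1.56426248e+00] 30.75562823750263 [-0.11584957  0.23249622  0.53143437] [-0.462  0.299 -0.203  0.005 -0.094  1.031]
[312.81812482 268.07465832]
[306.71165629 338.20124429]
[302.5177366  412.32849114]
```

View pics/w1.png

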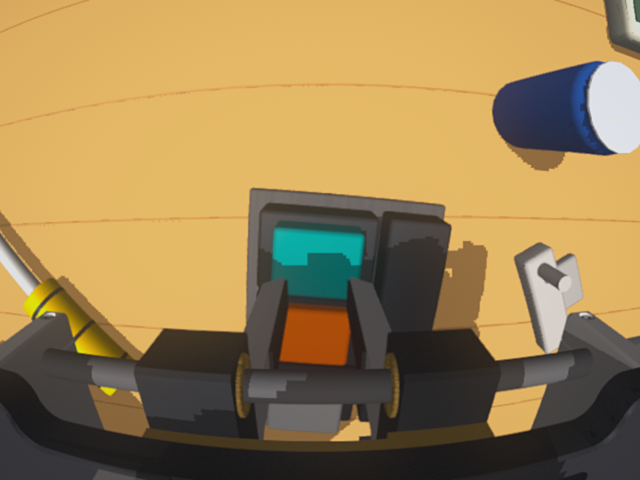

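Call:
servo_tool(series=[[0, 0.1, 0.3, 0, 0, 0], [0, 0.1, 1, 0, 0, 0], [0, 0.1, 2, 0, 0, 0], [0, 0.1, 2.8, 0, 0, 0], [0, 0.1, 3.3, 0, 0, 0], [0, 0.1, 3.6, 0, 0, 0], [0, 0.1, 4, 0, 0, 0], [0, 0.1, 4.4, 0, 0, 0], [0, 0.1, 4.7, 0, 0, 0], [0, 0.1, 4.75, 0, 0, 0]])

```text
clock: 2.02
eef_pos: [466.8, 329.7, 52.3]
eef_rot: [-3.141, 0.0, 1.572]
wrist_force: [0.5, -0.7, -1.1]
finger_gap: 0.3
```

```bash
python3 - <<'E'
from h import *
st=read_state(); w=camera('wrist')
cv2.imwrite('pics/w2.png',w['pixels'][:,:,::-1])
print(st['clock'],st['eef_pos'],st['finger_gap'],st['wrist_force'])
s=camera('side'); crop(s['pixels'],260,160,180,165,4,'pics/sc2.png')
E
```

```text
2.0167 [466.82781795 329.74155975  52.32542844] 0.28133428001808003 [ 0.46654867 -0.74482108 -1.11658679]
```

View pics/w2.png

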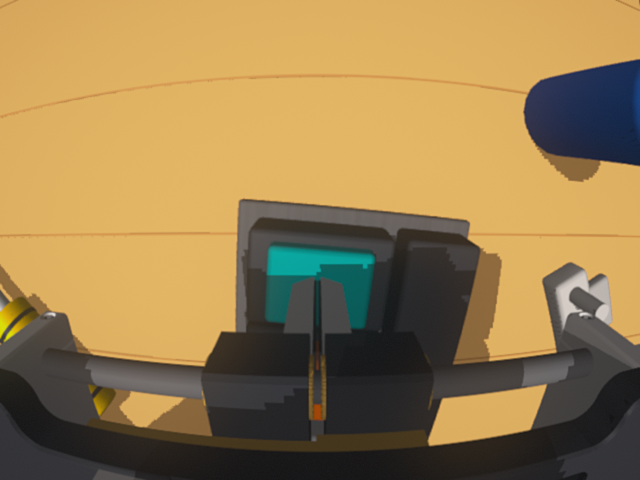

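View pics/sc2.png

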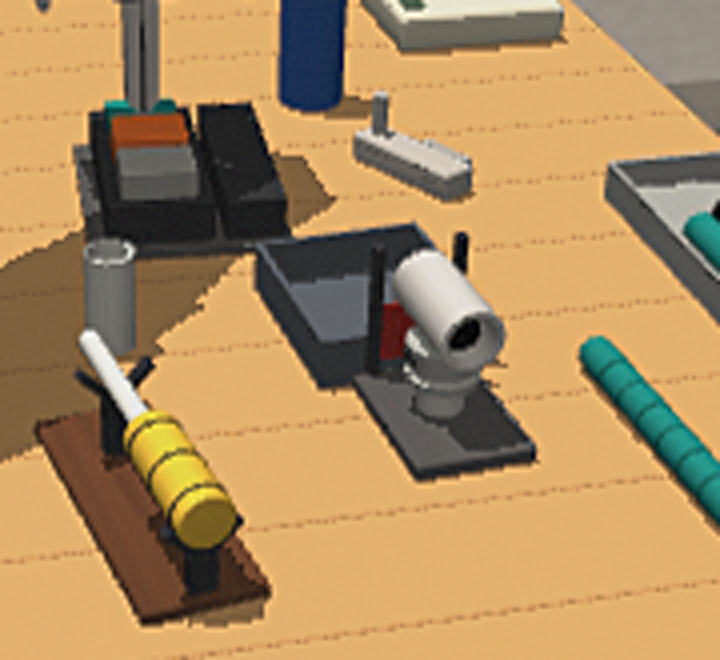

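Call:
servo_tool(series=[[0, 0, -2, 0, 0, 0], [0, 0, -5, 0, 0, 0], [0, 0, -8.5, 0, 0, 0], [-2, 0, -12, 0, 0, 0], [-5, -0.5, -15, 0, 0, -0.02], [-9, -1, -17, 0, 0, -0.04], [-13, -1.5, -18, 0, 0, -0.06], [-17, -2, -18.8, 0, 0, -0.08], [-21, -2.5, -18.8, 0, 0, -0.1], [-25, -2.5, -18.8, 0, 0, -0.12]])

```text
clock: 2.95
eef_pos: [441.4, 78.7, 242.0]
eef_rot: [3.139, 0.0, 1.693]
wrist_force: [1.6, -0.1, -0.7]
finger_gap: 0.8
```

Call:
servo_tool(series=[[-4, 0, 0, 0, 0, -0.01], [-8, -0.3, 0, 0, 0, -0.02], [-11, -0.6, 0, 0, 0, -0.03], [-14, -1, 0, 0, 0, -0.03], [-17, -1.3, 0, 0, 0, -0.03], [-20, -1.5, 0, 0, 0, -0.03], [-22, -1.5, 0, 0, 0, -0.03], [-23.5, -1.5, 0, 0, 0, -0.03], [-24, -1.5, 0, 0, 0, -0.03], [-24, -1.5, 0, 0, 0, -0.03]], gripper=7)

```text
clock: 3.78
eef_pos: [456.2, -160.5, 240.9]
eef_rot: [-3.142, 0.0, 1.72]
wrist_force: [0.6, 0.3, -0.4]
finger_gap: 63.6
```

```bash
python3 - <<'E'
from h import *
st=read_state(); w=camera('wrist'); P=campose(w,st); np.savez('w3.npz',P=P,**w)
cv2.imwrite('pics/w3.png',w['pixels'][:,:,::-1])
print(st['clock'],st['eef_pos'],st['eef_rot'],st['finger_gap'],st['qd'].round(3))
for p in [[399.3,-219.8,60],[369.2,-21.9,60],[582.7,-105,80],[578,-25,80]]: print(proj(w,p,P,True))
E
```

```text
3.7833 [ 456.21931366 -160.4500439   240.94230097] [-3.14158692e+00  2.60803885e-05  1.72037915e+00] 63.62482950107704 [ 0.036 -0.017  0.019  0.003  0.     0.019]
[253.59060235 269.63542935]
[248.53668007  71.2984791 ]
[454.84028577 190.50676104]
[464.47307179 108.54553002]
```

View pics/w3.png

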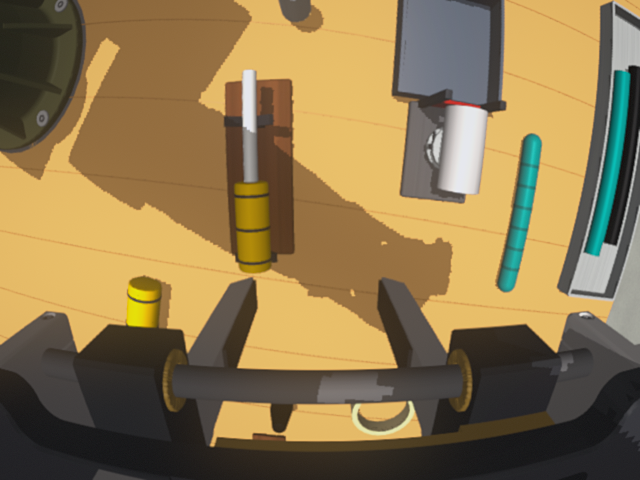

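```bash
python3 - <<'E'
from h import *
w=np.load('w3.npz')
crop(w['pixels'],390,80,120,130,6,'pics/w3c.png')
E
```

```text
(no output)
```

View pics/w3c.png

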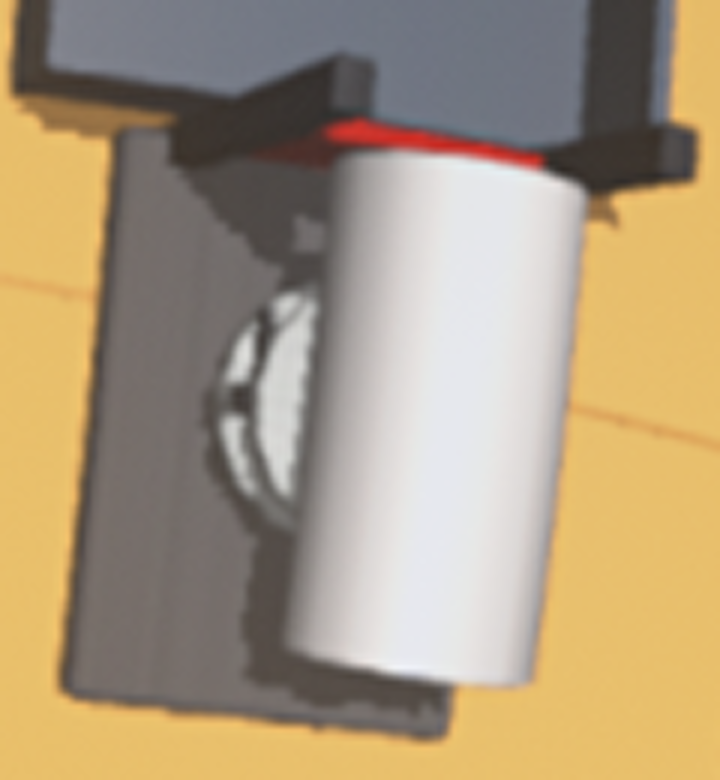

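```bash
cat > fit.py <<'E'
from h import *
from scipy.optimize import least_squares
w=dict(np.load('w3.npz'));t=dict(np.load('t.npz'))
crop(t['pixels'],280,170,70,50,10,'pics/t3c.png')
W=np.array([(337,158),(325,280),(312,403),(300,525),(288,648),(345,668),(405,676),(470,685),(531,686),(545,560),(558,437),(572,310),(585,188),(530,165),(460,153),(400,150)])
W=(W+.5)/6-.5+[390,80]
def sil(p,c,P,fish):
    x,y,a=p; d=np.array([np.cos(a),np.sin(a),0]); n=np.array([-d[1],d[0],0]); th=np.linspace(0,2*np.pi,60)
    pts=[proj(c,np.array([x,y,80])+d*L+21*(n*np.cos(q)+np.array([0,0,1])*np.sin(q)),P,fish) for L in(0,80) for q in th]
    return cv2.convexHull(np.array(pts,np.float32))
def res(p,obs,c,P,fish):
    h=sil(p,c,P,fish); return [cv2.pointPolygonTest(h,(float(u),float(v)),True) for u,v in obs]
p0=[582.7,-105,np.radians(93.5)]
r=least_squares(res,p0,args=(W,w,w['P'],True),x_scale=[1,1,.02],diff_step=1e-3)
print('wrist',r.x[:2],np.degrees(r.x[2]),np.round(r.fun,1))
T=np.array([(476,75),(525,73),(571,72),(577,95),(575,115),(525,119),(480,123),(475,99)]);T=(T+.5)/3-.5+[140,160]
r2=least_squares(res,p0,args=(T,t,t['pose'],False),x_scale=[1,1,.02],diff_step=1e-3)
print('top',r2.x[:2],np.degrees(r2.x[2]),np.round(r2.fun,1))
E
python3 fit.py
```

```text
wrist [ 585.96029763 -104.39840289] 94.2575828840706 [ 0.6  0.8  0.7  0.7  0.4 -0.5 -0.1 -0.1  0.3  0.8  0.9  0.8  0.4 -0.3
 -0.4 -0.1]
top [ 586.17618918 -105.39953276] 93.84690503320593 [-0.4  0.5 -0.2 -1.4 -0.5  0.4 -0.4 -1.3]
```

View pics/t3c.png

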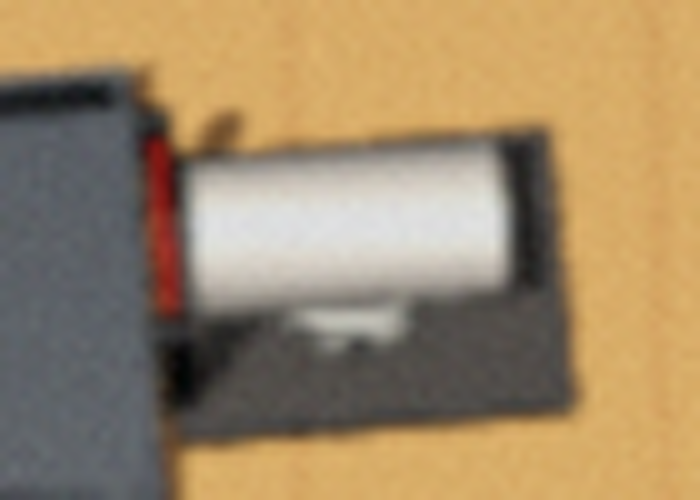

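```bash
python3 - <<'E'
from h import *
delta([391,-165.4,41],1.722)
E
```

```text
delta cm [ 0.41 -6.54 20.  ] rot [ 0.    -0.    -0.001]
```

Call:
servo_tool(series=[[0, -0.7, 1, 0, 0, 0], [0.1, -2, 3, 0, 0, 0], [0.2, -4, 6, 0, 0, 0], [0.3, -5.5, 9, 0, 0, 0], [0.4, -6.5, 12, 0, 0, 0], [0.4, -6.5, 14, 0, 0, 0], [0.4, -6.5, 16, 0, 0, 0], [0.4, -6.5, 18, 0, 0, 0], [0.4, -6.5, 19.5, 0, 0, 0], [0.4, -6.5, 20, 0, 0, 0]])

```text
clock: 4.67
eef_pos: [390.7, -164.2, 39.4]
eef_rot: [-3.14, -0.002, 1.723]
wrist_force: [0.2, 0.6, 0.3]
finger_gap: 70.0
```

```bash
python3 - <<'E'
from h import *
st=read_state(); w=camera('wrist'); P=campose(w,st)
cv2.imwrite('pics/w4.png',w['pixels'][:,:,::-1])
print(st['clock'],st['eef_pos'],st['eef_rot'],st['finger_gap'],st['wrist_force'])
s=camera('side'); crop(s['pixels'],260,160,180,165,4,'pics/sc4.png')
E
```

```text
4.6667 [ 390.66622118 -164.22251251   39.36541878] [-3.13963678e+00 -1.52896439e-03  1.72293604e+00] 69.95122840320715 [0.23747348 0.56447229 0.31222181]
```

View pics/w4.png

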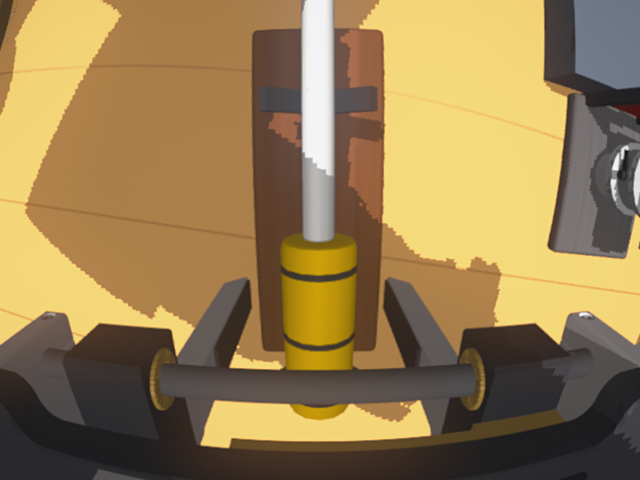

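View pics/sc4.png

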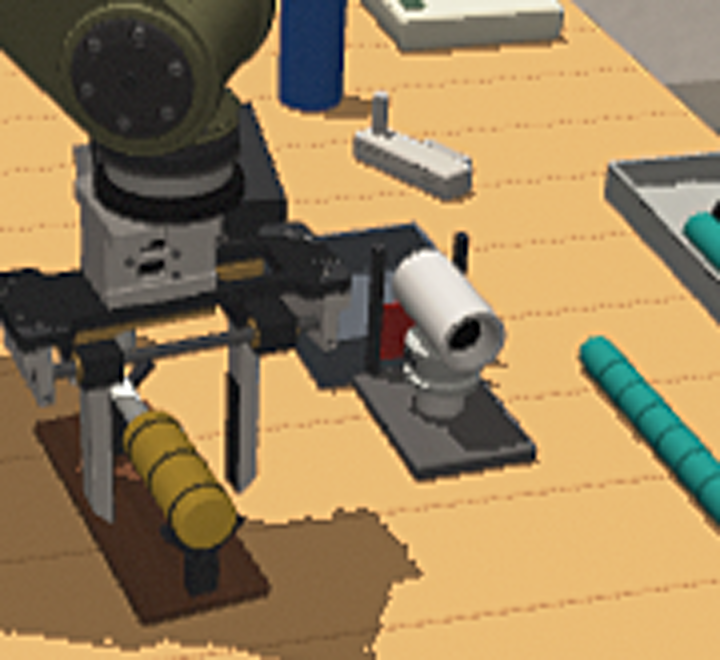

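Call:
servo_tool(series=[[0, 0, 0, 0, 0, 0], [0, 0, 0, 0, 0, 0], [0, 0, 0, 0, 0, 0], [0, 0, 0, 0, 0, 0], [0, 0, 0, 0, 0, 0], [0, 0, 0, 0, 0, 0], [0, 0, 0, 0, 0, 0], [0, 0, 0, 0, 0, 0], [0, 0, 0, 0, 0, 0], [0, 0, 0, 0, 0, 0]], gripper=2.5, grip_force=35)

```text
clock: 5.6
eef_pos: [391.7, -165.7, 41.2]
eef_rot: [3.141, 0.0, 1.722]
wrist_force: [2.0, 0.7, 3.3]
finger_gap: 33.3
```

```bash
python3 - <<'E'
from h import *
st=read_state(); w=camera('wrist'); P=campose(w,st); np.savez('w5.npz',P=P,**w)
cv2.imwrite('pics/w5.png',w['pixels'][:,:,::-1])
np.savez('grasp.npz',pos=st['eef_pos'],rot=st['eef_rot'])
print(st['clock'],st['eef_pos'],st['eef_rot'],st['finger_gap'],st['wrist_force'])
E
```

```text
5.6 [ 391.66990442 -165.68800427   41.15334754] [3.14102773e+00 3.09935671e-04 1.72181175e+00] 33.25237363867597 [2.03075649 0.6916191  3.33847462]
```

View pics/w5.png

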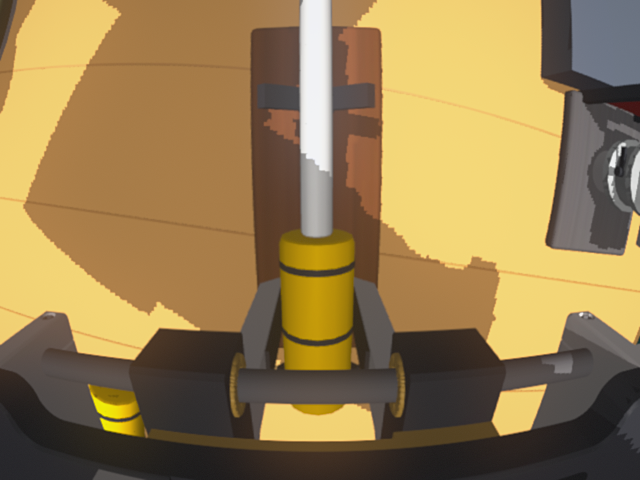

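```bash
python3 - <<'E'
from h import *
delta([598.2,-279.6,130],1.6406)
E
```

```text
delta cm [-14.37  18.71  -8.87] rot [0.001 0.    0.081]
```

Call:
servo_tool(series=[[0, 0, -0.5, 0, 0, 0], [0, 0, -1.5, 0, 0, 0], [0, 0, -3, 0, 0, 0], [0, 0, -5, 0, 0, 0], [0, 0, -7, 0, 0, 0], [-0.5, 0.6, -8.3, 0, 0, 0], [-1.5, 2, -8.9, 0, 0, 0.01], [-3, 4, -8.9, 0, 0, 0.02], [-5, 6.5, -8.9, 0, 0, 0.03], [-7, 9.1, -8.9, 0, 0, 0.04]])

```text
clock: 6.48
eef_pos: [492.4, -221.6, 130.1]
eef_rot: [-3.141, -0.0, 1.681]
wrist_force: [-0.1, 0.3, -1.3]
finger_gap: 33.1
```

Call:
servo_tool(series=[[-2, 2.6, 0, 0, 0, 0.01], [-3.8, 4.9, 0, 0, 0, 0.02], [-5.2, 6.8, 0, 0, 0, 0.03], [-6.2, 8.2, 0, 0, 0, 0.04], [-6.9, 9.1, 0, 0, 0, 0.04], [-7.3, 9.6, 0, 0, 0, 0.04], [-7.3, 9.6, 1, 0, 0, 0.04], [-7.3, 9.6, 2, 0, 0, 0.04], [-7.3, 9.6, 3, 0, 0, 0.04], [-7.3, 9.6, 3.5, 0, 0, 0.04]])

```text
clock: 7.32
eef_pos: [594.2, -282.4, 92.7]
eef_rot: [-3.139, -0.002, 1.642]
wrist_force: [-0.5, -0.2, -0.8]
finger_gap: 33.2
```

```bash
python3 - <<'E'
from h import *
st=read_state(); w=camera('wrist'); P=campose(w,st); np.savez('w6.npz',P=P,**w)
cv2.imwrite('pics/w6.png',w['pixels'][:,:,::-1])
print(st['clock'],st['eef_pos'],st['eef_rot'],st['finger_gap'],st['wrist_force'])
s=camera('side'); crop(s['pixels'],300,160,180,150,4,'pics/sc6.png')
delta([598.2,-279.6,61.2],1.6406)
E
```

```text
7.3167 [ 594.21299764 -282.35402987   92.66348483] [-3.13910757e+00 -1.55981370e-03  1.64188226e+00] 33.23591542267298 [-0.47544761 -0.21252502 -0.76295914]
delta cm [0.26 0.39 3.23] rot [-0.002 -0.001  0.001]
```

View pics/w6.png

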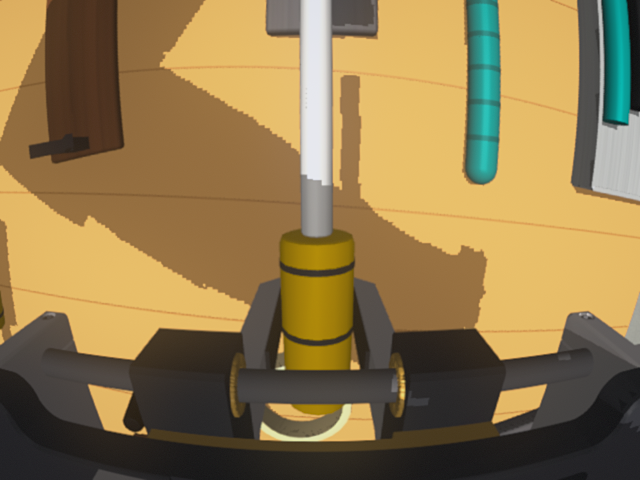

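View pics/sc6.png

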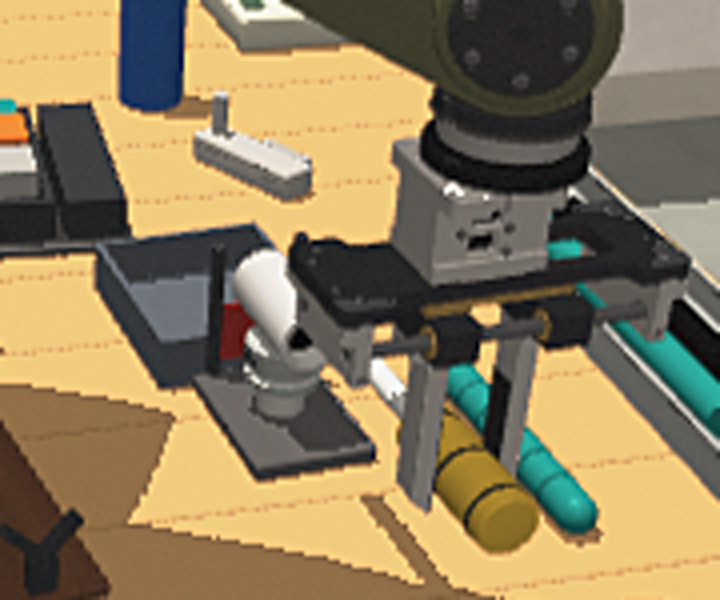

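Call:
servo_tool(series=[[0.1, 0.1, 0.5, 0, 0, 0], [0.2, 0.2, 1.2, 0, 0, 0], [0.2, 0.3, 2, 0, 0, 0], [0.2, 0.3, 2.7, 0, 0, 0], [0.2, 0.3, 3.1, 0, 0, 0], [0.2, 0.3, 3.2, 0, 0, 0], [0.2, 0.3, 3.2, 0, 0, 0], [0.2, 0.3, 3.2, 0, 0, 0], [0.2, 0.3, 3.2, 0, 0, 0], [0.2, 0.3, 3.2, 0, 0, 0]])

```text
clock: 8.25
eef_pos: [598.4, -280.9, 63.4]
eef_rot: [3.141, 0.0, 1.642]
wrist_force: [-0.2, -1.1, -1.7]
finger_gap: 33.4
```

```bash
python3 - <<'E'
from h import *
st=read_state(); w=camera('wrist'); P=campose(w,st)
print(st['clock'],st['eef_pos'],st['eef_rot'],st['finger_gap'],st['wrist_force'])
s=camera('side'); crop(s['pixels'],330,200,100,90,7,'pics/sc7.png')
t=camera('top'); crop(t['pixels'],280,150,140,100,5,'pics/tc7.png')
h=st['eef_pos']+np.array([0,0,18.8])
a=st['eef_rot'][2]; d=np.array([np.cos(a),np.sin(a),0])
tip=h+145*d; print('tip est',tip)
q=proj(s,tip); print('side px',(q-[330,200]+.5)*7); q=proj(t,tip); print('top',(q-[280,150]+.5)*5)
for L in (0,): 
  b=np.array([586,-105,80]); print('bore side',(proj(s,b)-[330,200]+.5)*7)
delta([598.2,-279.6,61.2],1.6406)
E
```

```text
8.25 [ 598.40812099 -280.94903739   63.36263292] [3.14103332e+00 3.31559495e-04 1.64173721e+00] 33.39328787504641 [-0.20776109 -1.09098538 -1.66273364]
tip est [ 588.1303187  -136.31374855   82.16263292]
side px [388.56563249 362.82953175]
top [312.75237913 198.69124104]
bore side [349.549057   321.03169987]
delta cm [ 0.13 -0.    0.2 ] rot [0.    0.    0.001]
```

View pics/sc7.png

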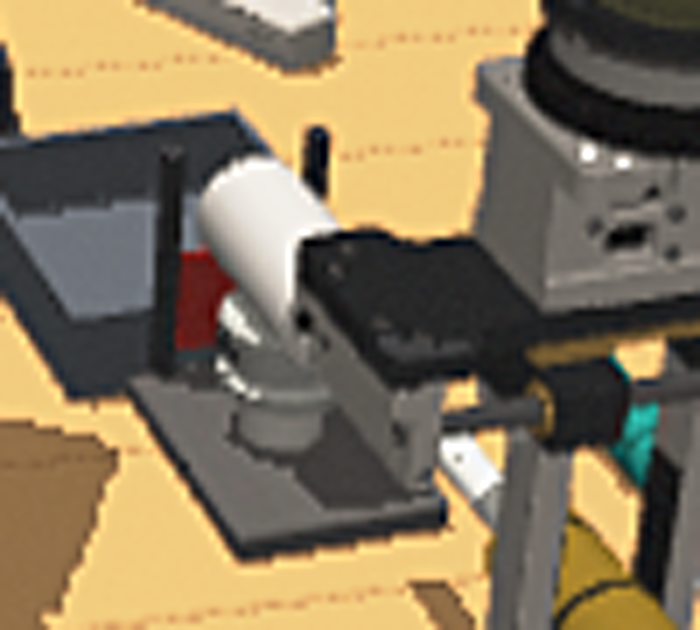

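View pics/tc7.png

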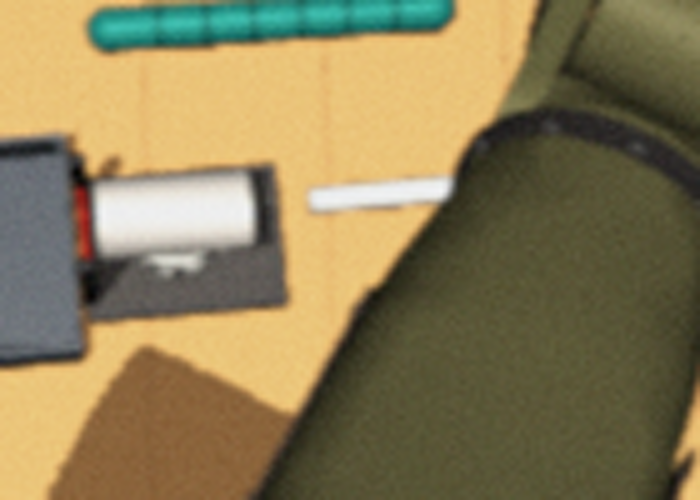

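Call:
servo_tool(series=[[0.2, -0.1, 0.2, 0, 0, 0], [0.6, -0.1, 0.2, 0, 0, 0], [1.1, -0.1, 0.2, 0, 0, 0], [1.7, -0.1, 0.2, 0, 0, 0], [2.3, -0.1, 0.2, 0, 0, 0], [2.9, -0.1, 0.2, 0, 0, 0], [3.5, -0.1, 0.2, 0, 0, 0], [4.1, -0.1, 0.2, 0, 0, 0], [4.6, -0.1, 0.2, 0, 0, 0], [5, -0.1, 0.2, 0, 0, 0]])

```text
clock: 9.23
eef_pos: [593.7, -230.4, 61.0]
eef_rot: [3.142, 0.0, 1.642]
wrist_force: [0.5, 0.3, -1.0]
finger_gap: 33.2
```

```bash
python3 - <<'E'
from h import *
st=read_state(); w=camera('wrist'); P=campose(w,st)
cv2.imwrite('pics/w8.png',w['pixels'][:,:,::-1])
print(st['clock'],st['eef_pos'],st['eef_rot'],st['finger_gap'],st['wrist_force'])
t=camera('top'); crop(t['pixels'],240,150,140,100,5,'pics/tc8.png')
d=np.array([np.cos(1.6406),np.sin(1.6406),0])
delta(np.array([586,-105,61.2])-d*(145-100),1.6406)
E
```

```text
9.2333 [ 593.70038709 -230.39216333   61.00051084] [3.14155723e+00 9.04877854e-05 1.64206367e+00] 33.16513606726384 [ 0.4671453   0.29653382 -0.96762768]
delta cm [ 8.06  0.12 -0.02] rot [ 0.    -0.     0.002]
```

View pics/w8.png

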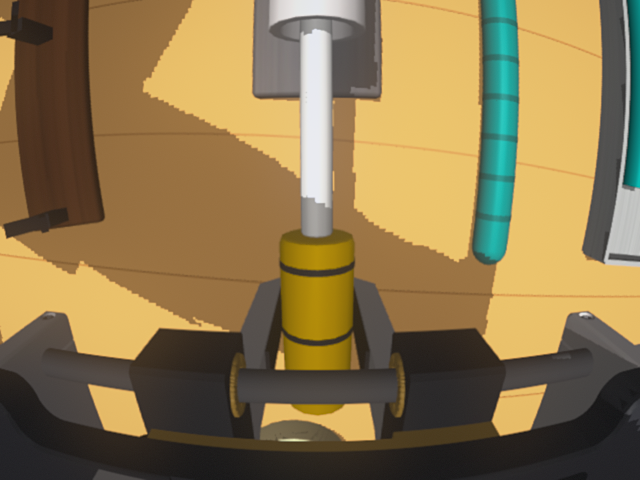

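View pics/tc8.png

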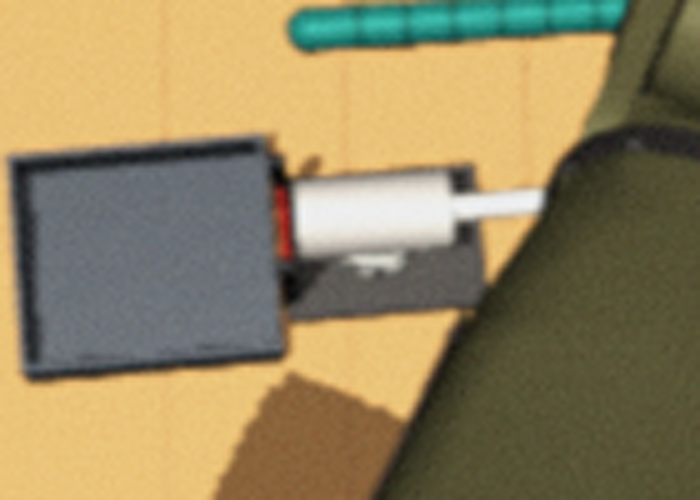

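Call:
servo_tool(series=[[0.4, 0, 0, 0, 0, 0], [1, 0, 0, 0, 0, 0], [1.8, 0, 0, 0, 0, 0], [2.6, 0, 0, 0, 0, 0], [3.4, 0, 0, 0, 0, 0], [4.2, 0, 0, 0, 0, 0], [5, 0, 0, 0, 0, 0], [5.7, 0, 0, 0, 0, 0], [6.2, 0, 0, 0, 0, 0], [6.6, 0, 0, 0, 0, 0]])

```text
clock: 10.17
eef_pos: [589.0, -164.4, 61.0]
eef_rot: [-3.142, -0.0, 1.642]
wrist_force: [-0.4, 0.4, -2.1]
finger_gap: 33.2
```

Call:
servo_tool(series=[[0.3, 0, 0, 0, 0, 0], [0.6, 0, 0, 0, 0, 0], [0.9, 0, 0, 0, 0, 0], [1.2, 0, 0, 0, 0, 0], [1.4, 0, 0, 0, 0, 0], [1.5, 0, 0, 0, 0, 0], [1.5, 0, 0, 0, 0, 0], [1.5, 0, 0, 0, 0, 0], [1.5, 0, 0, 0, 0, 0], [1.5, 0, 0, 0, 0, 0]])

```text
clock: 11.0
eef_pos: [588.0, -150.4, 61.0]
eef_rot: [3.142, 0.0, 1.642]
wrist_force: [-0.2, -0.6, -1.8]
finger_gap: 33.2
```

```bash
python3 - <<'E'
from h import *
st=read_state(); w=camera('wrist'); P=campose(w,st)
cv2.imwrite('pics/w9.png',w['pixels'][:,:,::-1])
print(st['clock'],st['eef_pos'],st['eef_rot'],st['finger_gap'],st['wrist_force'])
t=camera('top'); crop(t['pixels'],240,150,140,100,5,'pics/tc9.png')
E
```

```text
11.0 [ 587.96806638 -150.40182879   60.96280517] [3.14155571e+00 5.74111042e-05 1.64157846e+00] 33.23960794131341 [-0.23299218 -0.62099893 -1.79918556]
```

View pics/w9.png

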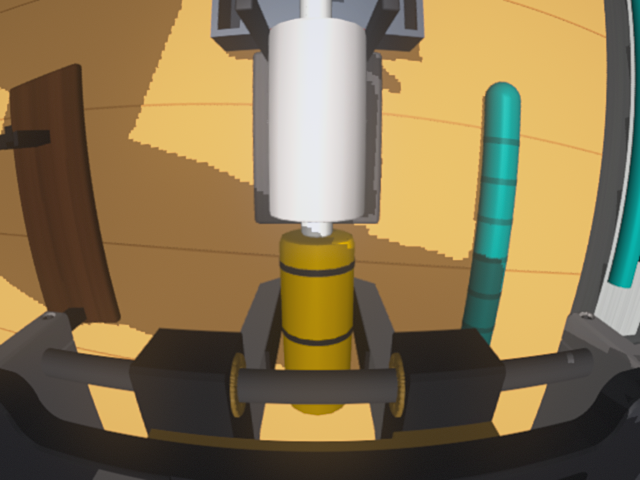

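View pics/tc9.png

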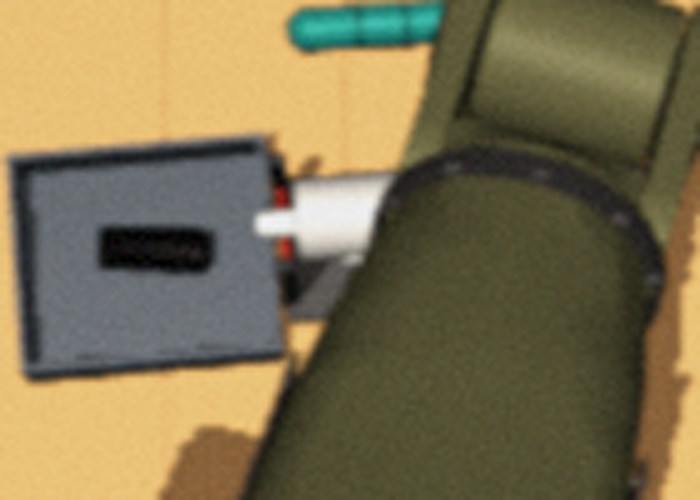

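Call:
servo_tool(series=[[-0.5, 0, 0, 0, 0, 0], [-1.5, 0, 0, 0, 0, 0], [-3, 0, 0, 0, 0, 0], [-5, 0, 0, 0, 0, 0], [-7, 0, 0, 0, 0, 0], [-9, 0, 0, 0, 0, 0], [-11, 0, 0, 0, 0, 0], [-12.5, 0, 0, 0, 0, 0], [-13.5, 0, 0, 0, 0, 0], [-14, 0, 0, 0, 0, 0]])

```text
clock: 11.93
eef_pos: [597.6, -291.7, 60.7]
eef_rot: [-3.141, 0.0, 1.64]
wrist_force: [0.4, -0.4, -1.4]
finger_gap: 33.2
```

```bash
python3 - <<'E'
from h import *
st=read_state()
print(st['clock'],st['eef_pos'],st['eef_rot'],st['finger_gap'],st['wrist_force'])
delta([391.7,-165.7,130],1.7218)
E
```

```text
11.9333 [ 597.60505198 -291.71761053   60.73055403] [-3.14148897e+00  5.13784505e-05  1.64036906e+00] 33.18095225674284 [ 0.37131686 -0.4386889  -1.41987123]
delta cm [ 14.   -19.67  -6.93] rot [-0.     0.    -0.081]
```

Call:
servo_tool(series=[[0, 0, -0.7, 0, 0, 0], [0, 0, -2.2, 0, 0, 0], [0, 0, -4, 0, 0, 0], [0, 0, -6, 0, 0, 0], [0.8, -1, -7, 0, 0, 0], [2, -2.8, -7, 0, 0, -0.01], [3.7, -5.2, -7, 0, 0, -0.02], [5.5, -7.8, -7, 0, 0, -0.03], [7.3, -10.3, -7, 0, 0, -0.04], [9.1, -12.8, -7, 0, 0, -0.05]])

```text
clock: 12.77
eef_pos: [462.5, -206.6, 131.4]
eef_rot: [3.141, 0.0, 1.693]
wrist_force: [1.2, -0.7, -1.9]
finger_gap: 33.4
```

Call:
servo_tool(series=[[1.5, -2.2, 0, 0, 0, -0.01], [2.8, -4.1, 0, 0, 0, -0.02], [3.8, -5.6, 0, 0, 0, -0.03], [4.3, -6.4, 0, 0, 0, -0.03], [4.4, -6.7, 0, 0, 0, -0.03], [4.4, -6.7, 0.3, 0, 0, -0.03], [4.4, -6.7, 1, 0, 0, -0.03], [4.4, -6.7, 2, 0, 0, -0.03], [4.4, -6.7, 2.7, 0, 0, -0.03], [4.4, -6.7, 3, 0, 0, -0.03]])

```text
clock: 13.6
eef_pos: [391.6, -172.4, 99.1]
eef_rot: [-3.14, -0.002, 1.722]
wrist_force: [-0.8, -0.3, -1.8]
finger_gap: 33.2
```

Call:
servo_tool(series=[[0, 0, 0, 0, 0, 0], [0, 0, 0, 0, 0, 0], [0, 0, 0, 0, 0, 0], [0, 0, 0, 0, 0, 0], [0, 0, 0, 0, 0, 0], [0, 0, 0, 0, 0, 0], [0, 0, 0, 0, 0, 0], [0, 0, 0, 0, 0, 0], [0, 0, 0, 0, 0, 0], [0, 0, 0, 0, 0, 0]])

```text
clock: 14.43
eef_pos: [391.9, -172.6, 101.0]
eef_rot: [3.142, 0.0, 1.722]
wrist_force: [0.6, -0.6, -1.1]
finger_gap: 33.4
```

```bash
python3 - <<'E'
from h import *
st=read_state()
print(st['clock'],st['eef_pos'],st['eef_rot'],st['finger_gap'],st['wrist_force'])
delta([391.7,-165.7,41.2],1.7218)
w=camera('wrist'); cv2.imwrite('pics/w10.png',w['pixels'][:,:,::-1])
E
```

```text
14.4333 [ 391.94892208 -172.61295227  100.96687483] [3.14156048e+00 7.24068262e-05 1.72186666e+00] 33.37928202011697 [ 0.58916558 -0.60271528 -1.05279049]
delta cm [0.69 0.08 5.98] rot [0. 0. 0.]
```

View pics/w10.png

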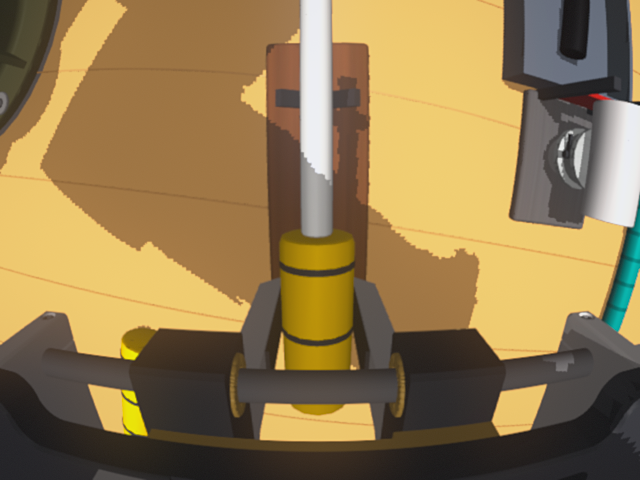

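Call:
servo_tool(series=[[0.3, 0, 0.3, 0, 0, 0], [0.6, 0.1, 1.2, 0, 0, 0], [0.7, 0.1, 2.4, 0, 0, 0], [0.7, 0.1, 3.6, 0, 0, 0], [0.7, 0.1, 4.6, 0, 0, 0], [0.7, 0.1, 5.2, 0, 0, 0], [0.7, 0.1, 5.6, 0, 0, 0], [0.7, 0.1, 5.8, 0, 0, 0], [0.7, 0.1, 5.9, 0, 0, 0], [0.7, 0.1, 5.9, 0, 0, 0]])

```text
clock: 15.32
eef_pos: [392.0, -165.5, 42.0]
eef_rot: [3.141, 0.0, 1.722]
wrist_force: [-0.1, 0.0, -1.4]
finger_gap: 33.5
```

Call:
servo_tool(series=[[0, 0, 0, 0, 0, 0], [0, 0, 0, 0, 0, 0], [0, 0, 0, 0, 0, 0], [0, 0, 0, 0, 0, 0], [0, 0, 0, 0, 0, 0], [0, 0, 0, 0, 0, 0], [0, 0, 0, 0, 0, 0], [0, 0, 0, 0, 0, 0], [0, 0, 0, 0, 0, 0], [0, 0, 0, 0, 0, 0]])

```text
clock: 16.15
eef_pos: [391.9, -165.5, 41.9]
eef_rot: [-3.142, -0.0, 1.722]
wrist_force: [0.1, -1.1, -1.7]
finger_gap: 32.7
```

```bash
python3 - <<'E'
from h import *
st=read_state()
print(st['clock'],st['eef_pos'],st['eef_rot'],st['finger_gap'],st['wrist_force'])
delta([391.7,-165.7,41.2],1.7218)
w=camera('wrist'); cv2.imwrite('pics/w11.png',w['pixels'][:,:,::-1])
s=camera('side'); crop(s['pixels'],260,160,180,165,4,'pics/sc11.png')
E
```

```text
16.15 [ 391.85994321 -165.53277817   41.93570685] [-3.14154110e+00 -1.22996283e-05  1.72177464e+00] 32.745397166874184 [ 0.09630439 -1.11145809 -1.72112476]
delta cm [-0.01 -0.02  0.07] rot [-0. -0. -0.]
```

View pics/w11.png

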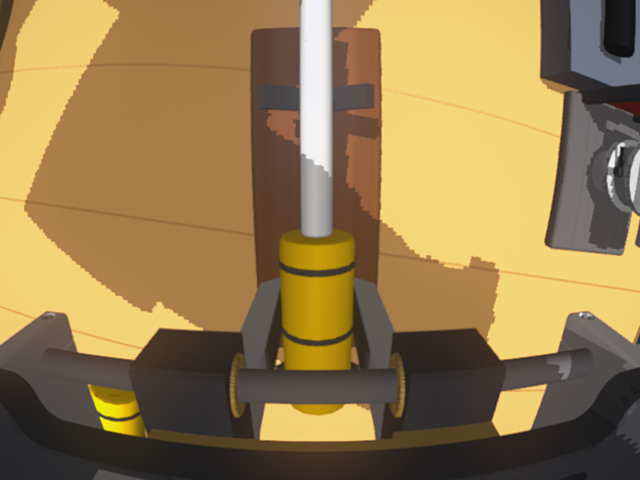

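View pics/sc11.png

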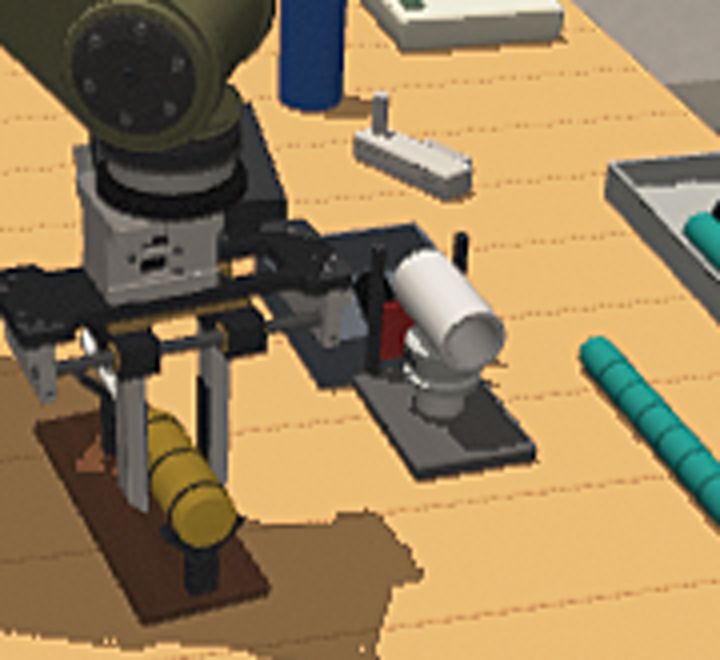

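Seated to within a millimetre. Lower 0.5 mm more and open.

Call:
servo_tool(series=[[0, 0, 0.05, 0, 0, 0], [0, 0, 0.05, 0, 0, 0], [0, 0, 0.05, 0, 0, 0], [0, 0, 0.05, 0, 0, 0], [0, 0, 0.05, 0, 0, 0], [0, 0, 0.05, 0, 0, 0], [0, 0, 0.05, 0, 0, 0], [0, 0, 0.05, 0, 0, 0], [0, 0, 0.05, 0, 0, 0], [0, 0, 0.05, 0, 0, 0]])

```text
clock: 17.08
eef_pos: [391.9, -165.5, 41.4]
eef_rot: [-3.142, -0.0, 1.722]
wrist_force: [0.7, -0.4, -1.2]
finger_gap: 33.2
```

Call:
servo_tool(series=[[0, 0, 0, 0, 0, 0], [0, 0, 0, 0, 0, 0], [0, 0, 0, 0, 0, 0], [0, 0, 0, 0, 0, 0], [0, 0, 0, 0, 0, 0], [0, 0, 0, 0, 0, 0], [0, 0, 0, 0, 0, 0], [0, 0, 0, 0, 0, 0], [0, 0, 0, 0, 0, 0], [0, 0, 0, 0, 0, 0]], gripper=7)

```text
clock: 17.92
eef_pos: [391.9, -165.5, 41.4]
eef_rot: [-3.142, 0.0, 1.722]
wrist_force: [0.2, 0.1, -0.4]
finger_gap: 70.0
```

Call:
servo_tool(series=[[0, 0, -0.5, 0, 0, 0], [0, 0, -1.5, 0, 0, 0], [0, 0, -3, 0, 0, 0], [0, 0, -5, 0, 0, 0], [0, 0, -7, 0, 0, 0], [0, 0, -9, 0, 0, 0], [0, 0, -11, 0, 0, 0], [0, 0, -12.5, 0, 0, 0], [0, 0, -13.5, 0, 0, 0], [0, 0, -14, 0, 0, 0]])

```text
clock: 18.75
eef_pos: [392.2, -165.7, 182.8]
eef_rot: [3.14, 0.001, 1.722]
wrist_force: [-0.1, 0.1, 0.6]
finger_gap: 70.2
```

```bash
python3 - <<'E'
from h import *
st=read_state()
print(st['clock'],st['eef_pos'],st['eef_rot'],st['finger_gap'],st['wrist_force'])
delta([461.1,273.6,160],1.57)
w=camera('wrist'); cv2.imwrite('pics/w12.png',w['pixels'][:,:,::-1])
s=camera('side'); crop(s['pixels'],260,160,180,165,4,'pics/sc12.png')
E
```

```text
18.75 [ 392.16503722 -165.68492999  182.84998787] [3.14010002e+00 1.08582731e-03 1.72178308e+00] 70.17779666765813 [-0.13709697  0.05323332  0.61119002]
delta cm [42.39 13.42  2.26] rot [0.002 0.001 0.152]
```

View pics/w12.png

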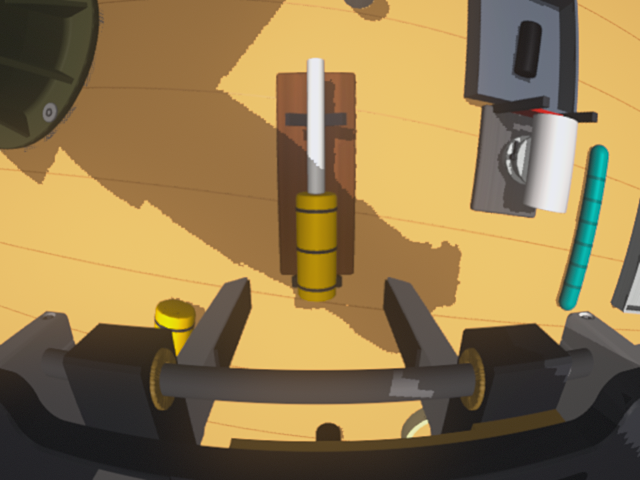

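View pics/sc12.png

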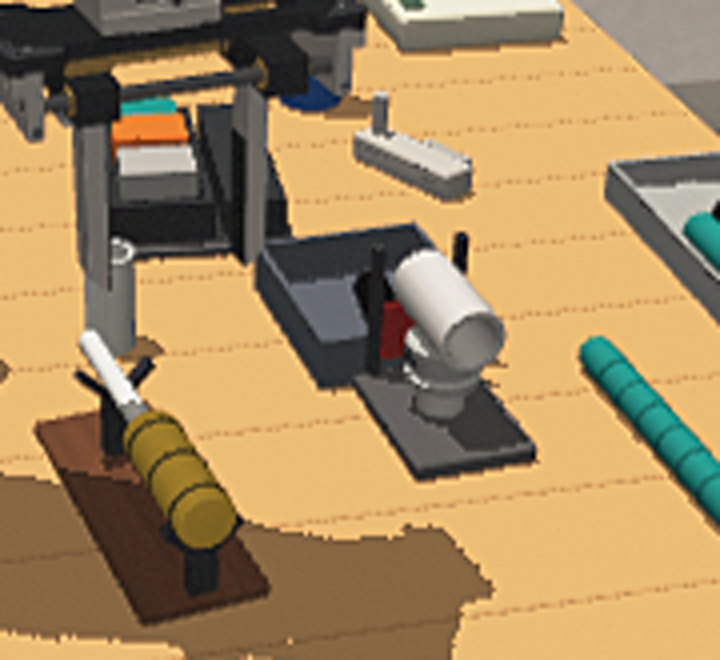

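Call:
servo_tool(series=[[2, 0.6, 0, 0, 0, 0], [5, 1.6, 0, 0, 0, 0.02], [9, 2.8, 0, 0, 0, 0.03], [13, 4.1, 0, 0, 0, 0.05], [17, 5.4, 0, 0, 0, 0.06], [21, 6.7, 0, 0, 0, 0.08], [25, 7.9, 0, 0, 0, 0.09], [29, 9.2, 0.5, 0, 0, 0.1], [33, 10.5, 1, 0, 0, 0.12], [36.5, 11.6, 1.5, 0, 0, 0.13]], gripper=0, grip_force=20)

```text
clock: 19.68
eef_pos: [451.1, 215.0, 165.1]
eef_rot: [-3.14, 0.0, 1.591]
wrist_force: [0.8, -0.3, 1.3]
finger_gap: 6.9
```

Call:
servo_tool(series=[[2.5, 0.7, 0.5, 0, 0, 0.01], [4.5, 1.2, 1, 0, 0, 0.02], [5.6, 1.4, 1.5, 0, 0, 0.02], [6, 1.4, 2, 0, 0, 0.02], [6, 1.4, 3, 0, 0, 0.02], [6, 1.4, 4, 0, 0, 0.02], [6, 1.4, 5, 0, 0, 0.02], [6, 1.4, 5.5, 0, 0, 0.02], [6, 1.4, 6, 0, 0, 0.02], [6, 1.4, 6, 0, 0, 0.02]])

```text
clock: 20.52
eef_pos: [464.1, 272.5, 105.5]
eef_rot: [-3.141, 0.001, 1.571]
wrist_force: [-0.4, -0.1, 0.6]
finger_gap: 0.3
```

```bash
python3 - <<'E'
from h import *
st=read_state()
print(st['clock'],st['eef_pos'],st['eef_rot'],st['finger_gap'],st['wrist_force'])
delta([461.5,273.6,51.8],1.57)
w=camera('wrist'); cv2.imwrite('pics/w13.png',w['pixels'][:,:,::-1])
E
```

```text
20.5167 [464.13754151 272.46681645 105.5160584 ] [-3.14050670e+00  5.53396770e-04  1.57124359e+00] 0.26516033253816235 [-0.35113062 -0.0615703   0.63727341]
delta cm [ 0.12 -0.26  5.37] rot [-0.001  0.001  0.001]
```

View pics/w13.png

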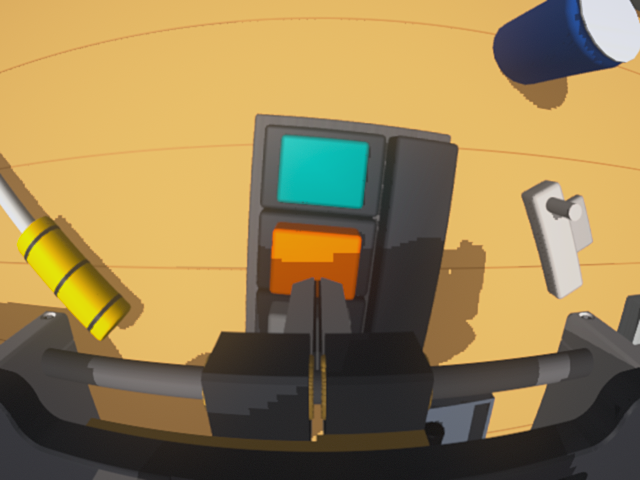

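Call:
servo_tool(series=[[0.1, -0.1, 0.5, 0, 0, 0], [0.1, -0.2, 1.5, 0, 0, 0], [0.1, -0.2, 2.5, 0, 0, 0], [0.1, -0.2, 3.3, 0, 0, 0], [0.1, -0.2, 3.8, 0, 0, 0], [0.1, -0.2, 4.2, 0, 0, 0], [0.1, -0.2, 4.6, 0, 0, 0], [0.1, -0.2, 5, 0, 0, 0], [0.1, -0.2, 5.3, 0, 0, 0], [0.1, -0.2, 5.4, 0, 0, 0]])

```text
clock: 21.4
eef_pos: [462.5, 274.1, 52.2]
eef_rot: [3.141, -0.0, 1.572]
wrist_force: [-3.5, -1.2, 9.4]
finger_gap: 0.5
```

```bash
python3 - <<'E'
from h import *
st=read_state()
print(st['clock'],st['eef_pos'],st['eef_rot'],st['finger_gap'],st['wrist_force'])
w=camera('wrist'); cv2.imwrite('pics/w14.png',w['pixels'][:,:,::-1])
s=camera('side'); crop(s['pixels'],260,160,180,165,4,'pics/sc14.png')
E
```

```text
21.4 [462.51357117 274.09610442  52.20282322] [ 3.14132845e+00 -1.02446387e-04  1.57179894e+00] 0.5478181510830272 [-3.49368305 -1.24787367  9.42233579]
```

View pics/sc14.png

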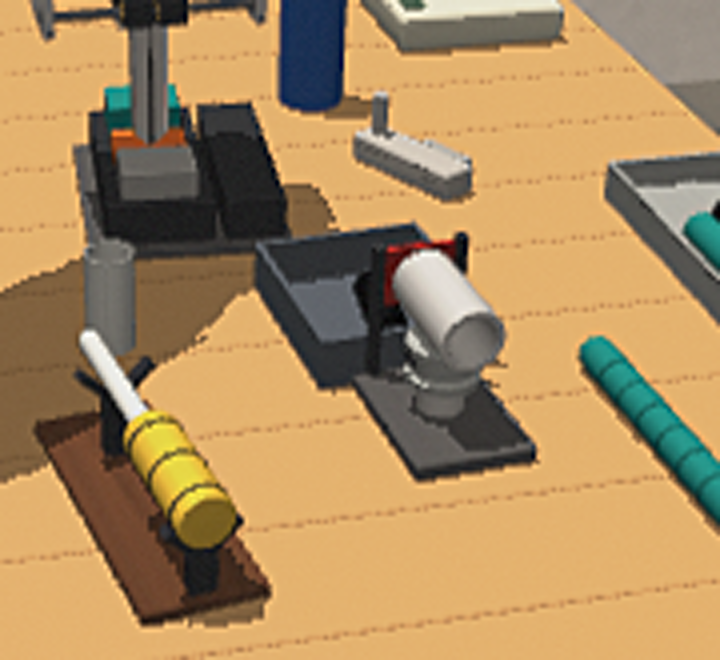

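Orange is down, teal up and the gate raised. Retreat upward.

Call:
servo_tool(series=[[0, 0, -0.5, 0, 0, 0], [0, 0, -1.5, 0, 0, 0], [0, 0, -3, 0, 0, 0], [0, 0, -5, 0, 0, 0], [0, 0, -7, 0, 0, 0], [0, 0, -9, 0, 0, 0], [0, 0, -11, 0, 0, 0], [0, 0, -12.5, 0, 0, 0], [0, 0, -13.5, 0, 0, 0], [0, 0, -14, 0, 0, 0]])

```text
clock: 22.33
eef_pos: [462.7, 274.2, 194.5]
eef_rot: [3.139, -0.001, 1.572]
wrist_force: [-0.7, 0.1, -0.6]
finger_gap: 0.5
```

```bash
python3 - <<'E'
from h import *
st=read_state()
print(st['clock'],st['eef_pos'],st['wrist_force'])
t=camera('top'); cv2.imwrite('pics/t15.png',t['pixels'][:,:,::-1])
s=camera('side'); crop(s['pixels'],260,160,180,165,4,'pics/sc15.png')
E
```

```text
22.3333 [462.74779729 274.20784008 194.48872223] [-0.66359747  0.05191568 -0.58194371]
```

View pics/t15.png

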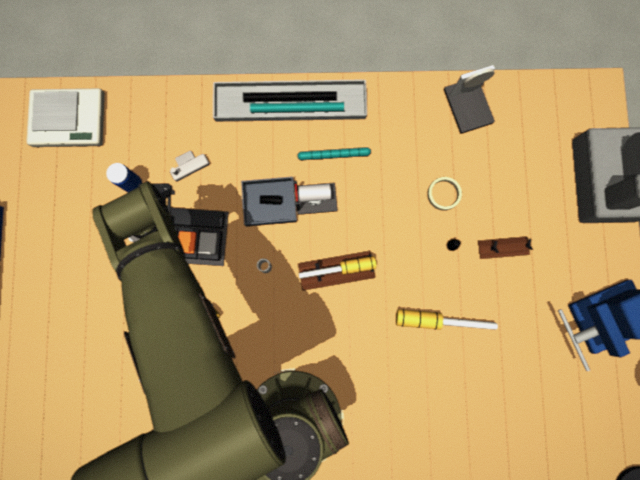

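View pics/sc15.png

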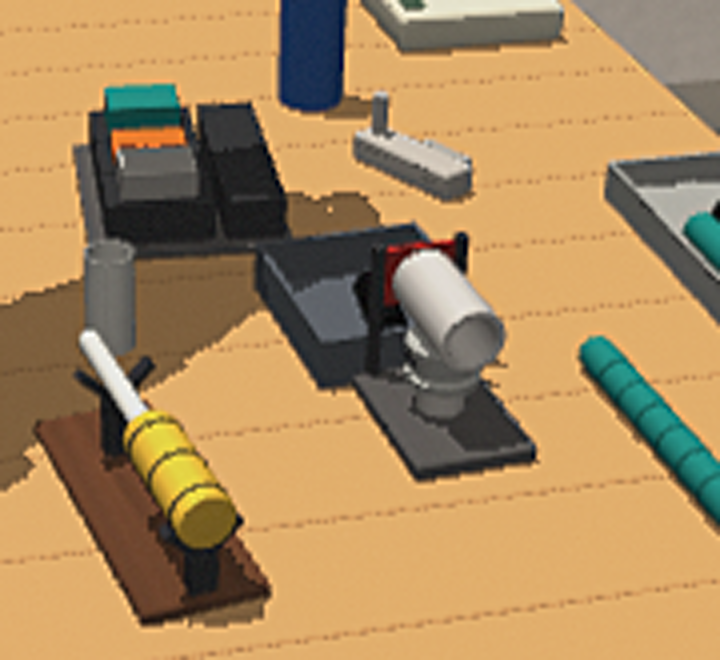

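```bash
python3 -c "
from cell import sign_off; print(sign_off())"
```

```text
the job is handed in; nothing more can be done
None
```

I did the whole job in the order you asked and handed it in at about 22 s, well inside the 64 s limit.

- **Opening the gate:** I pressed the teal key fully down. The orange key popped up and the red gate dropped.
- **Pushing the plug out:** I took the rod from its cradle and pushed the plug through the sleeve into the grey tray.
- **Rod back:** I laid the rod back within about 1 mm of the gripper position it was picked up from and let go.
- **Closing the gate:** I pressed the orange key fully down last, then raised the arm clear.

**Last checks:** the final pictures show:
- orange down and teal up, with the gate raised;
- the plug lying in the tray;
- the rod in its cradle in its starting position;
- the other things on the bench where they were.

I never pressed the grey key, and the gripper never touched the plug. The highest wrist force I read between moves was about 10 N, while pressing the orange key. None of the checks failed. The only difference between measurements was about 1 mm and 0.4° between the top and wrist camera estimates of the sleeve, far less than the play around the rod in the bore.

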